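# Lock the tube block on the mixer with its quarter-turn spring key

## Robot

A 6-joint arm with a two-finger parallel gripper is mounted at the origin on the work surface. World frame = base frame: x ahead of the robot, y to its left, z up, the work surface at z = 0. Lengths are in m, angles in degrees, forces in N, time in s.
With the tool pointing down it reaches from about 0.425 to 0.95 m from the base axis. Payload 3.5 kg.
Tool frame: the origin (TCP) lies midway between the tips of the shut fingers; the grasp point (between the pads) lies env.grip_point_offset behind it (env.grip_point_offset is the distance from the TCP to the grasp point, in m); z points along the fingers, y is the line along which they close (so a half turn about z gives the same grasp; the last joint's range is limited). The gripper opens to 85 mm and grips with 20 to 120 N. Pads are 22 mm wide; open, the fingers measure 114 mm over their backs; the gripper's body (76 mm by 85 mm) begins 54 mm behind the grasp point. The pads swing forward as they close: fully open they stand 13 mm farther back than shut.
Start: joints at [63.827, 16.404, 90.338, -0, 73.258, -8.594], TCP at [0.204, 0.643, 0.231] pointing down, gripper open.
Joint ranges: [-158.93, 158.93], [-51.34, 127.21], [12.03, 142.37], [-87.48, 267.48], [13.55, 161.25], [-162.69, 162.69]. Speed limits (degrees/s): [159.86, 159.86, 180, 180, 180, 180].

## Interface

Orientations are given as a 3x3 rotation matrix whose columns are the frame's x, y, z axes.
In Python, from plant import env gives the robot as it stands.
- The arm moves only by the tool step_arm, never from a script. Its argument "increments" is a list that holds one entry, the list of rows, each a list of 7 numbers: the closure, from 0 (fully open) to 1 (shut), then the shift along the tool's x, y, z in mm, then the turn, a rotation vector about the tool's x, y, z in rad. A call has 1 to 8 rows; each row shifts and turns the commanded pose from where the row before left it, along the tool's axes as they then stand; what a row does not reach is not made up. A row lasts 1/10 s, in which the tool goes at most 50 mm and 8.59 degrees, less where a joint would pass 70% of its speed; a pose out of reach is approached as far as the arm can. A call with a gripper value outside its range is refused whole. The fingers move at their own pace and stop on an object; "grip_force" is the grip in N (left out, the last holds). Time passes only in rows, so rows that do not move let the fingers close. It gives the time, the measured TCP pose, the force, the opening and the grip force at its end, in the units of the state.
- env.sense(): the state, without advancing time (a new reading comes with each control period).
- env.get_image(name): name is "side" or "top"; returns the picture (480x640x3 uint8, blue, green, red); there is no depth.
- env.camera_params(name): a dict with "K" (3x3 intrinsics, pixels), "k1" (the pictures are not rectified: a ray, as slopes to the right and down, at radius r is drawn at 1 + k1 r^2 times it, then the intrinsics apply), "world_from_camera" (4x4, takes a point from camera to world coordinates). Camera axes: x right, y down, z forward; pixel columns grow to the right and rows downward; lengths in m; the calibration is good to about 2 mm. A picture is of the moment at which its call begins. camera_params takes no time and is no camera call.
- env.hand_in(): hands the job in; it is judged then, once.
The state is a dict: "clock": time; "joints": joint angles; "joint_vel": joint speeds; "effort": joint torques, N m; "tool_pos": TCP position; "tcp_rot": TCP orientation; "ft_force": force on the tool from outside, world axes, zero at the start; "ft_torque": the same for the moment, N m; "width": opening from 0.0 (shut) to 1.0 (fully open); "gripper_force": force on a finger pad.
Only numpy, scipy, OpenCV 4.12 (cv2) and the standard library are available. Lean on these libraries where they do the work, as an engineer would, in place of code of your own. Each camera call takes 0.05 s, during which the arm holds its last target. There are 200 camera calls.

## Task

Take the spring key out of its holder and pass its crossbar down through the slot in the middle of the mixer's tube block. Press it down against its spring, give it a quarter turn so that the bar lies across the slot, and let it spring back up into its seat, so that it stays locked there, upright, when you let go. Work gently (never press the key on the mixer harder than 40 N, even in touching down), and leave the bottle, the beaker and the tip box where they are.

Things in the scene. Friction and masses are not known exactly. Their poses are not given: they have to be found in the camera images.
- key_grip (a point): Centre of the black flat grip of the loose spring key (120 g, upright): grip 12 mm thick (key x), 36 mm wide (key y), 36 mm high (key z, up). Under it a 14 mm thin steel neck, a round sprung sleeve, 2 mm of bare stem (7 mm across), and at the foot a steel crossbar. Below this point: sleeve top 32 mm, sleeve underside 52 mm, bar top 54 mm, bar underside 60 mm (spring relaxed).
- key: The same key, origin at the centre of the underside of its crossbar. The bar is 26 mm long along key y (parallel to the grip's wide side), 7 mm wide along key x and 6 mm high.
- key_sleeve (a point): Middle of the underside of the key's relaxed sleeve, a steel cylinder 34 mm across, 20 mm high. Pushed from below it slides up the stem at most 11 mm against its spring: 3 N to start, 0.6 N more per mm, 9.6 N at 11 mm, then a hard stop.
- mixer_mid (a point): Point fixed to the mixer's housing, level with the deck (flat top) of its aluminium tube block, at mid-travel of the block. x is across the slot, y along it, z up. The block rides on a stiff carriage that has stopped up to 9 mm either way along x, so the slot's centre is off this point by that unknown amount along x (0 along y): find it by feel or by eye. About 9 N sideways shifts the block.
- mixer: The fixed mixer, origin under the centre of its housing (200 x 220 x 70 mm), axes as for the deck point. On it the tube block, 136 mm (x) by 104 mm (y), deck 100 mm above the table; a row of 7 mm high tube caps 55 mm either side of the slot. Slot: 10.5 mm wide (x), 33 mm long (y), through a 6 mm top plate. The deck is hard: land the key on it slowly, and keep off its hard stop.
- mixer_seat (a point): Point fixed to the housing, 6 mm under the deck point: the underside of the top plate. From there down 3.5 mm a cross is cut: the slot goes on, and a notch (11.5 mm wide, 36 mm long along x) lies across it, the bar's seat. Lower still is a hollow, 36 x 36 mm, its floor 30 mm under the deck, where the bar turns freely either way.
- mixer_lock (a point): Point fixed to the housing, 48 mm above the deck point: height of the grip's centre when locked (bar along x, sprung up into the notch). With the bar through the slot the sleeve stands on the deck with the grip centre 52 mm above it; the bar is free to turn only below 44.5 mm (needs about 7.5 N), and the sleeve's hard stop comes at 41 mm.
- holder: The key's fixed grey holder, 60 x 60 x 25 mm, origin at the centre of its underside. A square hole, 30 mm, runs down its middle; the key's bar hangs in it and the sleeve rests on its top, so that the grip centre is 77 mm above the table. The key may stand at any yaw in it. The holder is left or right of the mixer.
- tipbox_c (a point): Bystander: centre of a loose grey pipette-tip box, 70 x 70 x 45 mm, on the other side of the mixer from the holder.
- bottle: Bystander: amber bottle, 56 mm across, 115 mm high, origin under its centre.
- beaker: Bystander: glass beaker, 68 mm across, 85 mm high, origin under its centre.
Things that resemble listed ones, but are neither listed nor needed, are in the scene too. Of the things shaped like the key, the bare steel one is meant. What is shaped like the holder but green is not meant.

How it is judged:
By the outcome, as a careful person would: the job done as asked, in the order asked, and still so for the second after the job is handed in, with the robot touching nothing.
It also fails if it takes over 72 s, if anything falls off the work surface, if the arm or the gripper's body presses on something with over 40 N, if the wrist force passes 120 N, or if a joint passes its speed limit or range.

## Working session

There is one attempt and no reset: what is moved stays moved. The work goes in short steps, Python scripts to look and compute and a tool call to move; the robot and the scene stay as the last step left them, time stands still between calls to the robot, and variables do not carry over. Pictures are saved under pics/ and viewed, at most 10 in all, crops included, and the job is handed in when it is done.

Besides the shell and the picture viewer there is one more tool, called after "Emit:" as name(argument=value, ...), one argument or row to a line, values as JSON. step_arm: Moves the arm, as the interface text tells. Its arguments: {"type":"object","properties":{"increments":{"type":"array"},"grip_force":{"type":"number"}},"required":["increments"]}

```bash
mkdir -p pics; ls
python3 - <<'E'
from plant import env
import cv2,numpy as np
np.set_printoptions(precision=4,suppress=True)
for n in("side","top"):
    cv2.imwrite(f"pics/{n}0.png",env.get_image(n)); p=env.camera_params(n); print(n,p["K"],p["k1"],p["world_from_camera"])
s=env.sense(); print(s,env.grip_point_offset)
E
```

```text
pics
side [[444.9058   0.     320.5871]
 [  0.     444.9058 240.205 ]
 [  0.       0.       1.    ]] -0.02897744772476258 [[ 0.7493 -0.4562  0.48    0.1406]
 [-0.6622 -0.5153  0.544  -0.4626]
 [-0.0008 -0.7255 -0.6882  0.6931]
 [ 0.      0.      0.      1.    ]]
top [[617.6922   0.     320.0067]
 [  0.     617.6922 243.7242]
 [  0.       0.       1.    ]] -0.05735106156752468 [[-0.0197 -0.9952  0.0956  0.382 ]
 [-0.9998  0.0205  0.0074  0.0124]
 [-0.0093 -0.0954 -0.9954  1.4802]
 [ 0.      0.      0.      1.    ]]
{'clock': 0.1, 'joints': array([63.8276, 16.4497, 90.4166,  0.0014, 73.2581, -8.592 ]), 'joint_vel': array([-0.0391, -0.1481, -0.1953, -0.0139,  0.1523, -0.0035]), 'effort': array([  0.0006, -40.7296, -29.3698,  -0.0002,   0.0035,  -0.    ]), 'tool_pos': array([0.2035, 0.6429, 0.23  ]), 'tcp_rot': array([[-0.9533,  0.302 , -0.001 ],
       [ 0.3021,  0.9533, -0.0019],
       [ 0.0003, -0.0021, -1.    ]]), 'ft_force': array([ 0.1796, -0.5085, -0.7693]), 'ft_torque': array([0.0339, 0.0001, 0.0444]), 'gripper_force': 0.0, 'width': 0.9987877181442574} 0.0187
```

View pics/top0.png

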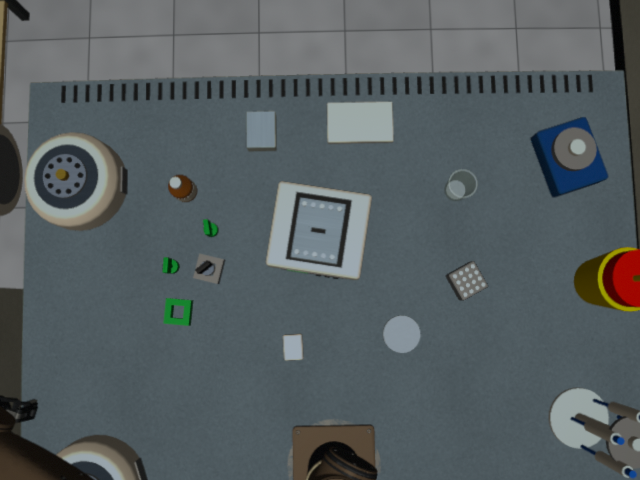

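View pics/side0.png

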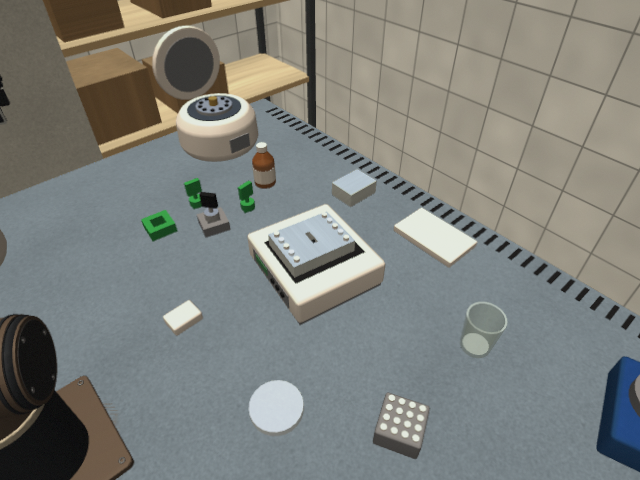

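Top view: the steel key with a black grip stands in the grey holder at (207,267), side (209,208). The other key-shaped things are green, at (210,228) and (170,265), and there is a green holder at (178,312). The grey/steel one fits the description. The mixer slot is at top (318,230), side (311,237). I'll confirm this in one enlarged crop.

Run:
```python
import cv2,numpy as np
t=cv2.imread("pics/top0.png");s=cv2.imread("pics/side0.png")
def c(i,x,y,w,h,W=400,H=300): return cv2.resize(i[y:y+h,x:x+w],(W,H),interpolation=cv2.INTER_CUBIC)
cv2.imwrite("pics/c0.png",np.vstack([np.hstack([c(t,170,240,80,60),c(s,170,175,80,60)]),np.hstack([c(t,260,175,120,90*1),c(s,240,195,160,120)])]))
```

```text
(no output)
```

View pics/c0.png

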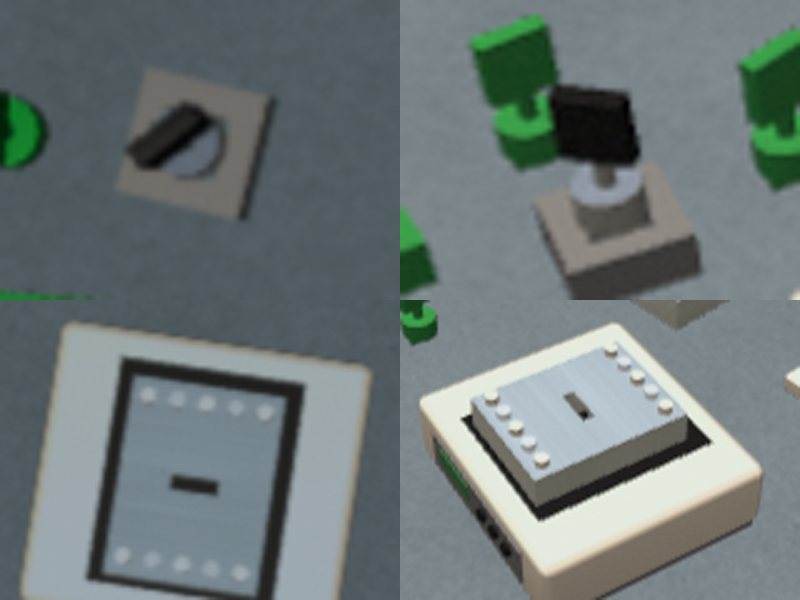

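The crop confirms the steel key with a black grip in the grey holder. The slot shows at about top (318,230.5) and side (311,236.6). Next I fit the poses from dark-blob silhouettes in both views.

```bash
cat > h.py <<'E'
import cv2,numpy as np
from scipy.optimize import least_squares
np.set_printoptions(precision=4,suppress=True)
def proj(P,c):
    M=np.linalg.inv(c["world_from_camera"]); Q=np.atleast_2d(P)@M[:3,:3].T+M[:3,3]
    s=Q[:,:2]/Q[:,2:]; r2=(s**2).sum(1,keepdims=True); s=s*(1+c["k1"]*r2)
    K=c["K"]; return s@K[:2,:2].T+K[:2,2]
def box(x,y,z,yaw,sx,sy,sz):
    c,s=np.cos(yaw),np.sin(yaw); R=np.array([[c,-s,0],[s,c,0],[0,0,1]])
    g=np.array([[a,b,d] for a in(-.5,.5) for b in(-.5,.5) for d in(-.5,.5)])*[sx,sy,sz]
    return g@R.T+[x,y,z]
def hull(P,c): return cv2.convexHull(proj(P,c).astype(np.float32))
def mom(h):
    m=cv2.moments(h); a=m["m00"]; return np.array([m["m10"]/a,m["m01"]/a]),np.array([m["mu20"],m["mu11"],m["mu02"]])/a,a
def dark(img,x,y,r,thr):
    g=cv2.max(cv2.max(img[...,0],img[...,1]),img[...,2]); m=np.zeros_like(g); m[y-r:y+r,x-r:x+r]=(g[y-r:y+r,x-r:x+r]<thr)
    n,l,st,ce=cv2.connectedComponentsWithStats(m)
    i=1+np.argmin(np.hypot(*(ce[1:]-[x,y]).T)-0.05*st[1:,4]); 
    M=cv2.moments((l==i).astype(np.uint8),True); a=M["m00"]
    return np.array([M["m10"],M["m01"]])/a,np.array([M["mu20"],M["mu11"],M["mu02"]])/a,a
def fit(obs,cams,x0,z,size,w2=.15):
    def f(p,full=True):
        r=[]
        for o,c in zip(obs,cams):
            m=mom(hull(box(p[0],p[1],z,p[2],*size),c)); r+=list(m[0]-o[0])+list(w2*(m[1]-o[1]))
        return np.array(r)
    s=least_squares(f,x0,x_scale=[.01,.01,.1],diff_step=1e-4); return s.x,s.fun
E
python3 - <<'E'
from h import *
from plant import env
T,S=[env.camera_params(n) for n in("top","side")]
t=cv2.imread("pics/top0.png");s=cv2.imread("pics/side0.png")
for nm,p,z,size,thr,r in(("grip",((204,267),(209,200)),.077,(.012,.036,.036),60,14),("slot",((318,230),(311,237)),.0999,(.0105,.033,.0002),85,9)):
    obs=[dark(t,*p[0],r,thr),dark(s,*p[1],r,thr)]
    for o in obs: print(nm,*o)
    for y0 in(-.8,0,.8):
        for k in (slice(0,2),slice(0,1),slice(1,2)):
            x,f=fit(obs[k],(T,S)[k],[.55,.25 if nm=="grip" else 0.02,y0],z,size); print(x[:2],np.degrees(x[2]),f@f)
# deck block outline: rough mixer yaw from housing etc
print(proj([[.55,.25,.077],[.6,0,.1]],T))
E
```

```text
grip [203.6696 266.8783] [16.0473 -8.675  10.1765] 115.0
grip [208.1899 199.7764] [22.7614  4.7091 17.7601] 237.0
[0.4692 0.2889] -141.24624588985066 0.6577580314063554
[0.469  0.2891] -32.804519893793795 9.445553895793944
[0.4692 0.2885] -137.70148676084364 0.4866138150295263
[0.4692 0.2889] 38.751494964392585 0.657756404232248
[0.469  0.2891] 0.0 6.22090401441014
[0.4692 0.2888] 0.0 5.584608770894246
[0.4692 0.2889] 38.81966497691861 0.6577830733745049
[0.4691 0.2891] 38.35929730602018 0.13287132354847273
[0.4693 0.2885] 42.859584275159996 0.48687303921630226
slot [317.7358 230.0943] [13.9302  1.6853  1.5194] 53.0
slot [313.1111 240.3333] [ 0.5432 -0.1481  0.8889] 9.0
[0.5454 0.0221] -21.782523262197813 14.54329448860697
[0.5454 0.0271] -10.99043739876274 0.3144881037088497
[0.5435 0.0159] -40.687410544748595 2.6645188390718233
[0.5454 0.0221] -21.505075328286303 14.54440489721025
[0.5454 0.0271] 0.0 0.452133330248108
[0.5435 0.0159] -40.239633562233585 2.66434676447027
[0.5454 0.0221] -22.03927398742414 14.54297514411393
[0.5454 0.0271] -11.04489070093895 0.31447908749732073
[0.5435 0.0159] -39.22084538847445 2.664881017105415
[[220.6876 231.2985]
 [329.2822 205.8275]]
```

Emit:
step_arm(
  increments=[
    [[0.3,-20,-14,5,0,0,0],[0.3,-36,-26,8,0,0,0],[0.3,-45,-32,10,0,0,0],[0.3,-45,-32,10,0,0,0],[0.3,-45,-32,10,0,0,0],[0.3,-45,-32,10,0,0,0],[0.3,-45,-32,10,0,0,0],[0.3,-45,-32,10,0,0,0]],
  ],
)

```text
clock: 0.9
tool_pos: [0.4233, 0.3508, 0.1642]
tcp_rot: [[-0.953, 0.302, -0.0], [0.302, 0.953, -0.0], [0.0, -0.0, -1.0]]
ft_force: [0.6, -0.2, 0.3]
width: 0.705
gripper_force: 0.0
```

Emit:
step_arm(
  increments=[
    [[0.3,-24,-17,7,0,0,0],[0.3,-10,-8,0,0,0,0],[0.3,0,0,0,0,0,0.147],[0.3,0,0,0,0,0,0.147],[0.3,0,0,0,0,0,0.147],[0.3,0,0,0,0,0,0.147],[0.3,0,0,0,0,0,0],[0.3,0,0,0,0,0,0]],
  ],
)

```text
clock: 1.7
tool_pos: [0.4473, 0.3191, 0.1579]
tcp_rot: [[-0.629, 0.778, -0.0], [0.778, 0.629, 0.0], [0.0, -0.0, -1.0]]
ft_force: [0.5, -0.2, 0.0]
width: 0.7
gripper_force: 0.0
```

```bash
cat >> h.py <<'E'
def need(env,x,y,yawy,z=None):
    "shift in tool axes (mm) to bring tcp to x,y,z ; turn about tool z (rad) to bring tool y to yawy (mod 180)"
    s=env.sense(); R=s["tcp_rot"]; d=np.array([x,y,s["tool_pos"][2] if z is None else z])-s["tool_pos"]
    a=np.degrees(np.arctan2(R[1,1],R[0,1])); e=(yawy-a+90)%180-90
    print("clk",s["clock"],"tcp",s["tool_pos"],"yawy",a,"shift mm",R.T@d*1e3,"turn z rad",-np.radians(e),"zaxis",R[:,2],"F",s["ft_force"],"w",s["width"],s["gripper_force"],"j6",s["joints"][5])
E
python3 - <<'E'
from h import *
from plant import env
need(env,.4692,.2889,38.7,.060)
# mixer yaw: fit housing blob
T=env.camera_params("top"); t=cv2.imread("pics/top0.png")
S=env.camera_params("side")
g=(t.min(2)>165).astype(np.uint8); g[:, :250]=0; g[:,390:]=0; g[:170]=0; g[300:]=0
c=max(cv2.findContours(g,0,1)[0],key=cv2.contourArea); h=cv2.convexHull(c); print(cv2.boundingRect(h),cv2.minAreaRect(h))
def f(p): 
    m=mom(hull(box(p[0],p[1],.035,p[2],.2,.22,.07),T)); o=mom(h); return np.r_[m[0]-o[0],.02*(m[1]-o[1])]
r=least_squares(f,[.54,.03,-.17],x_scale=[.01,.01,.1],diff_step=1e-4); print(r.x,np.degrees(r.x[2]),r.fun)
E
```

```text
clk 1.7 tcp [0.4473 0.3191 0.1579] yawy 38.95488418639445 shift mm [-37.2535  -1.9201  97.9002] turn z rad 0.004448568263850068 zaxis [-0.0002  0.0001 -1.    ] F [ 0.5091 -0.2397  0.0434] w 0.7000622210055758 0.0 j6 -14.045786749729336Traceback (most recent call last):
  File "<stdin>", line 8, in <module>
ValueError: max() iterable argument is empty
```

Emit:
step_arm(
  increments=[
    [[0.3,-20,-2,10,0,0,0],[0.3,-17,0,20,0,0,0],[0.3,0,0,30,0,0,0],[0.3,0,0,25,0,0,0],[0.3,0,0,13,0,0,0],[0.3,0,0,0,0,0,0],[0.5,0,0,0,0,0,0],[0.6,0,0,0,0,0,0]],
  ],
  grip_force=60,
)

```text
clock: 2.5
tool_pos: [0.4704, 0.2892, 0.0616]
tcp_rot: [[-0.626, 0.78, 0.003], [0.78, 0.626, 0.001], [-0.001, 0.003, -1.0]]
ft_force: [-0.2, -0.3, -0.1]
width: 0.399
gripper_force: 0.0
```

Emit:
step_arm(
  increments=[
    [[0.7,0,0,0,0,0,0],[0.8,0,0,0,0,0,0],[0.9,0,0,0,0,0,0],[1,0,0,0,0,0,0],[1,0,0,0,0,0,0],[1,0,0,0,0,0,0],[1,0,0,0,0,0,0],[1,0,0,0,0,0,0]],
  ],
)

```text
clock: 3.3
tool_pos: [0.4697, 0.2887, 0.0602]
tcp_rot: [[-0.626, 0.78, 0.001], [0.78, 0.626, 0.001], [-0.0, 0.001, -1.0]]
ft_force: [0.8, 1.7, 2.3]
width: 0.134
gripper_force: 61.2
```

Run:
```python
from h import *
from plant import env
need(env,.4692,.2889,38.7,.20)
t=cv2.imread("pics/top0.png"); print(t[190,300],t[200,280],t[265,340],t[210,310],t[150,300])
s=env.get_image("side"); cv2.imwrite("pics/g.png",cv2.resize(s[140:260,130:290],(800,600),interpolation=2))
```

```text
clk 3.3 tcp [0.4697 0.2887 0.0602] yawy 38.72462401011669 shift mm [   0.4402   -0.0922 -139.8464] turn z rad 0.00042977005158074055 zaxis [ 0.0011  0.0006 -1.    ] F [0.8193 1.7039 2.3383] w 0.13406433368338364 61.15307807922363 j6 -17.704992319102494
[169 169 156] [171 169 157] [42 43 42] [142 133 118] [98 92 81]
```

View pics/g.png

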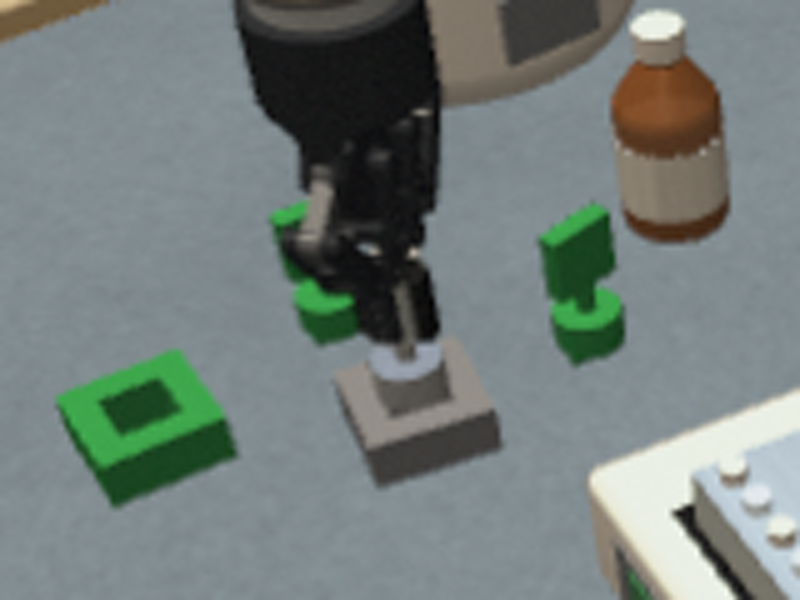

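The side crop shows the fingers holding the black grip above the sleeve, with the key still in the grey holder. Lifting now.

Emit:
step_arm(
  increments=[
    [[1,0,0,-5,0,0,0],[1,0,0,-15,0,0,0],[1,0,0,-30,0,0,0],[1,0,0,-30,0,0,0],[1,0,0,-30,0,0,0],[1,-10,-4,-15,0,0,0],[1,-25,-10,0,0,0,0],[1,-36,-15,0,0,0,0]],
  ],
)

```text
clock: 4.15
tool_pos: [0.4907, 0.2145, 0.1855]
tcp_rot: [[-0.628, 0.778, 0.0], [0.778, 0.628, -0.0], [-0.0, 0.0, -1.0]]
ft_force: [0.8, -0.3, -1.7]
width: 0.128
gripper_force: 60.6
```

Emit:
step_arm(
  increments=[
    [[1,-40,-17,0,0,0,0],[1,-40,-17,0,0,0,0],[1,-40,-17,0,0,0,0],[1,-36,-15,0,0,0,0],[1,-20,-8,0,0,0,0],[1,-5,-2,0,0,0,0.1],[1,0,0,0,0,0,0.142],[1,0,0,0,0,0,0.142]],
  ],
)

```text
clock: 4.95
tool_pos: [0.5441, 0.0249, 0.184]
tcp_rot: [[-0.281, 0.96, -0.003], [0.96, 0.281, -0.0], [0.001, -0.003, -1.0]]
ft_force: [-0.3, 0.0, -1.7]
width: 0.131
gripper_force: 60.5
```

Emit:
step_arm(
  increments=[
    [[1,0,0,0,0,0,0.142],[1,0,0,0,0,0,0.142],[1,0,0,0,0,0,0.142],[1,0,0,0,0,0,0.04],[1,0,0,0,0,0,0],[1,0,0,0,0,0,0]],
  ],
)

```text
clock: 5.55
tool_pos: [0.5444, 0.0258, 0.1844]
tcp_rot: [[0.172, 0.985, -0.001], [0.985, -0.172, -0.0], [-0.0, -0.001, -1.0]]
ft_force: [0.8, -0.4, -1.6]
width: 0.128
gripper_force: 60.5
```

Run:
```python
from h import *
from plant import env
need(env,.5454,.0271,-10,.173)
s=env.get_image("side"); t=env.get_image("top"); cv2.imwrite("pics/s1.png",s);cv2.imwrite("pics/t1.png",t)
cv2.imwrite("pics/c1.png",np.hstack([cv2.resize(t[175:285,260:370],(400,400),interpolation=2),cv2.resize(s[140:260,250:370],(400,400),interpolation=2)]))
T=env.camera_params("top"); t=cv2.imread("pics/top0.png")
g=(t.min(2)>145).astype(np.uint8); g[:, :250]=0; g[:,390:]=0; g[:170]=0; g[300:]=0
c=max(cv2.findContours(g,0,1)[0],key=cv2.contourArea); h=cv2.convexHull(c); print(cv2.boundingRect(h),cv2.minAreaRect(h))
def f(p): 
    m=mom(hull(box(p[0],p[1],.07,p[2],.2,.22,.0001),T)); o=mom(h); return np.r_[m[0]-o[0],.02*(m[1]-o[1])]
r=least_squares(f,[.54,.03,-.17],x_scale=[.01,.01,.1],diff_step=1e-4); print(r.x,np.degrees(r.x[2]),r.fun)
```

```text
clk 5.55 tcp [0.5444 0.0258 0.1844] yawy -9.931810558306447 shift mm [ 1.4828  0.7597 11.383 ] turn z rad 0.0011901302726491072 zaxis [-0.0014 -0.0001 -1.    ] F [ 0.8019 -0.4334 -1.6364] w 0.12809915730069704 60.54632306098938 j6 1.9861831394666214
(267, 183, 103, 95) ((318.1416015625, 229.8294677734375), (92.22269439697266, 82.64308166503906), 8.746161460876465)
[ 0.5501  0.0265 -0.1997] -11.44254621704955 [-0.0036 -0.0149  1.3106  0.0914  1.1503]
```

View pics/c1.png

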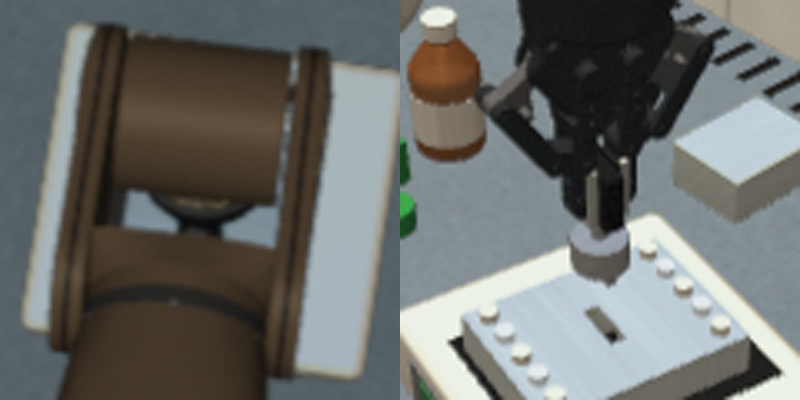

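Top view is blocked by the arm. The side view shows the key upright in the grip just above the slot, with the slot at about side (311.5,237). I'll overlay model outlines to check the relative offset.

```bash
cat >> h.py <<'E'
def overlay(img,c,slot,yaw,key,kyaw,kz,fn,win,k=8):
    x0,y0,w,h=win; im=cv2.resize(img[y0:y0+h,x0:x0+w],None,fx=k,fy=k,interpolation=2)
    def dr(P,col): cv2.polylines(im,[np.round(((proj(P,c)+.5)-[x0,y0])*k).astype(int)],True,col,1)
    def rect(cx,cy,z,yw,sx,sy):
        a,b=np.cos(yw),np.sin(yw); q=np.array([[-1,-1],[1,-1],[1,1],[-1,1]])*[sx/2,sy/2]
        return np.c_[q@np.array([[a,b],[-b,a]])+[cx,cy],np.full(4,z)]
    dr(rect(*slot,.1,yaw,.0105,.033),(0,0,255)); dr(rect(*slot,.1,yaw,.136,.104),(0,0,255))
    th=np.linspace(0,2*np.pi,60)
    for z in(kz-.032,kz-.052): dr(np.c_[key[0]+.017*np.cos(th),key[1]+.017*np.sin(th),0*th+z],(0,200,0))
    dr(rect(*key,kz-.060,kyaw,.007,.026),(255,0,0)); cv2.imwrite(fn,im)
E
python3 - <<'E'
from h import *
from plant import env
s=cv2.imread("pics/s1.png"); S=env.camera_params("side"); p=env.sense()["tool_pos"]
overlay(s,S,(.5454,.0271),np.radians(-10.7),p[:2],np.radians(-9.9),p[2]+.0168,"pics/o1.png",(266,180,96,72))
E
```

```text
(no output)
```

View pics/o1.png

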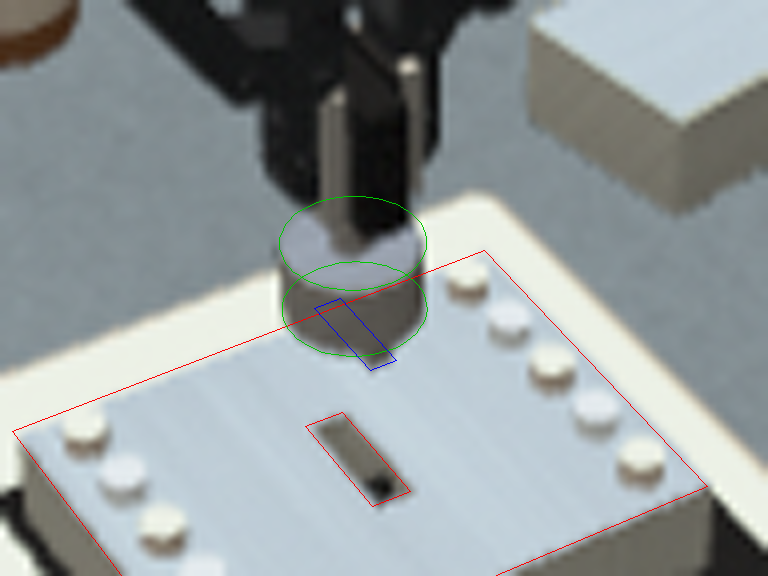

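The overlay agrees within about 0.5 px: the slot sits in its red outline, and the key sleeve is about 1 mm to the left of its green one. Correct slightly and come down to just above the deck.

Emit:
step_arm(
  increments=[
    [[1,1.0,1.4,5,0,0,0.014],[1,0,0,9,0,0,0],[1,0,0,9,0,0,0],[1,0,0,7,0,0,0],[1,0,0,4,0,0,0],[1,0,0,2,0,0,0],[1,0,0,0,0,0,0],[1,0,0,0,0,0,0]],
  ],
)

```text
clock: 6.45
tool_pos: [0.5468, 0.0269, 0.1492]
tcp_rot: [[0.187, 0.982, 0.001], [0.982, -0.187, -0.0], [0.0, 0.001, -1.0]]
ft_force: [-0.3, 0.2, -2.1]
width: 0.132
gripper_force: 60.6
```

Run:
```python
from h import *
from plant import env
need(env,.5459,.0266,-10.7,.146)
s=env.get_image("side"); S=env.camera_params("side"); p=env.sense()["tool_pos"]
overlay(s,S,(.5454,.0271),np.radians(-10.7),p[:2],np.radians(-10.7),p[2]+.0168,"pics/o2.png",(266,190,96,72))
```

```text
clk 6.45 tcp [0.5468 0.0269 0.1492] yawy -10.768472018632997 shift mm [-0.4732 -0.8676  3.2143] turn z rad -0.0011950621706328015 zaxis [ 0.0006 -0.0001 -1.    ] F [-0.3056  0.2461 -2.1022] w 0.13204162558679702 60.55009961128235 j6 2.966722083867201
```

View pics/o2.png

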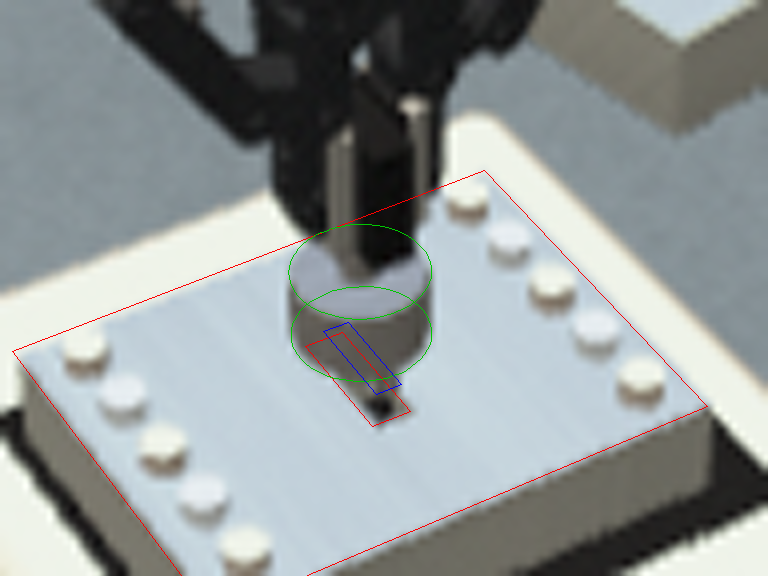

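Emit:
step_arm(
  increments=[
    [[1,-0.3,-1.0,1,0,0,0],[1,0,0,1,0,0,0],[1,0,0,1,0,0,0],[1,0,0,1,0,0,0],[1,0,0,0.5,0,0,0],[1,0,0,0.5,0,0,0],[1,0,0,0,0,0,0],[1,0,0,0,0,0,0]],
  ],
)

```text
clock: 7.3
tool_pos: [0.5456, 0.0268, 0.1439]
tcp_rot: [[0.187, 0.982, 0.0], [0.982, -0.187, 0.0], [0.0, 0.0, -1.0]]
ft_force: [0.2, -0.3, -1.5]
width: 0.133
gripper_force: 60.5
```

Run:
```python
from h import *
from plant import env
need(env,.5454,.0268,-10.7,.1432)
```

```text
clk 7.3 tcp [0.5456 0.0268 0.1439] yawy -10.772776573154527 shift mm [-0.0594 -0.1609  0.703 ] turn z rad -0.001270190819865022 zaxis [ 0.0001  0.     -1.    ] F [ 0.1546 -0.3168 -1.5388] w 0.13346535333164125 60.54822564125061 j6 2.9426197062243076
```

Emit:
step_arm(
  increments=[
    [[1,0,0,0.4,0,0,0],[1,0,0,0.4,0,0,0],[1,0,0,0.4,0,0,0],[1,0,0,0.4,0,0,0],[1,0,0,0.4,0,0,0],[1,0,0,0,0,0,0]],
  ],
)

```text
clock: 7.9
tool_pos: [0.5455, 0.0268, 0.1418]
tcp_rot: [[0.187, 0.982, -0.0], [0.982, -0.187, 0.0], [-0.0, -0.0, -1.0]]
ft_force: [-0.2, 0.2, -0.9]
width: 0.136
gripper_force: 60.6
```

Emit:
step_arm(
  increments=[
    [[1,0,0,0.4,0,0,0],[1,0,0,0.4,0,0,0],[1,0,0,0.4,0,0,0],[1,0,0,0.4,0,0,0],[1,0,0,0.4,0,0,0],[1,0,0,0,0,0,0]],
  ],
)

```text
clock: 8.5
tool_pos: [0.5455, 0.0268, 0.1398]
tcp_rot: [[0.187, 0.982, -0.0], [0.982, -0.187, 0.0], [-0.0, -0.0, -1.0]]
ft_force: [0.0, -1.3, -0.9]
width: 0.131
gripper_force: 60.5
```

Emit:
step_arm(
  increments=[
    [[1,0,0,0.8,0,0,0],[1,0,0,0.8,0,0,0],[1,0,0,0.8,0,0,0],[1,0,0,0.8,0,0,0],[1,0,0,0.8,0,0,0],[1,0,0,0.8,0,0,0],[1,0,0,0,0,0,0],[1,0,0,0,0,0,0]],
  ],
)

```text
clock: 9.3
tool_pos: [0.5456, 0.0268, 0.1355]
tcp_rot: [[0.187, 0.982, -0.0], [0.982, -0.187, -0.0], [-0.0, -0.0, -1.0]]
ft_force: [-2.7, 0.9, 2.9]
width: 0.13
gripper_force: 61.1
```

Emit:
step_arm(
  increments=[
    [[1,0,0,0.8,0,0,0],[1,0,0,0.8,0,0,0],[1,0,0,0.8,0,0,0],[1,0,0,0.8,0,0,0],[1,0,0,0.8,0,0,0],[1,0,0,0,0,0,0],[1,0,0,0,0,0,0],[1,0,0,0,0,0,0]],
  ],
)

```text
clock: 10.1
tool_pos: [0.5456, 0.0268, 0.1312]
tcp_rot: [[0.187, 0.982, 0.0], [0.982, -0.187, -0.0], [-0.0, 0.0, -1.0]]
ft_force: [-2.9, 0.3, 4.5]
width: 0.132
gripper_force: 61.4
```

Emit:
step_arm(
  increments=[
    [[1,0,0,0.7,0,0,0],[1,0,0,0.7,0,0,0],[1,0,0,0.6,0,0,0],[1,0,0,0,0,0,0],[1,0,0,0,0,0,0],[1,0,0,0,0,0,0]],
  ],
)

```text
clock: 10.7
tool_pos: [0.5456, 0.0268, 0.1293]
tcp_rot: [[0.187, 0.982, 0.0], [0.982, -0.187, -0.0], [-0.0, 0.0, -1.0]]
ft_force: [-3.9, -0.3, 5.3]
width: 0.128
gripper_force: 61.5
```

Emit:
step_arm(
  increments=[
    [[1,0,-0.5,0.6,0,0,0],[1,0,0,0.7,0,0,0],[1,0,0,0.7,0,0,0],[1,0,0,0.7,0,0,0],[1,0,0,0.3,0,0,0],[1,0,0,0,0,0,0],[1,0,0,0,0,0,0],[1,0,0,0,0,0,0]],
  ],
)

```text
clock: 11.5
tool_pos: [0.5456, 0.0268, 0.1269]
tcp_rot: [[0.187, 0.982, 0.001], [0.982, -0.187, -0.0], [0.0, 0.001, -1.0]]
ft_force: [-3.7, -0.3, 8.1]
width: 0.13
gripper_force: 61.7
```

Run:
```python
from h import *
from plant import env
need(env,.5454,.0268,-10.7,.1263)
print(env.sense()["ft_torque"])
```

```text
clk 11.5 tcp [0.5456 0.0268 0.1269] yawy -10.771496232551112 shift mm [-0.0676 -0.1952  0.6226] turn z rad -0.001247844660788456 zaxis [ 0.0013 -0.0002 -1.    ] F [-3.7044 -0.2531  8.0652] w 0.13040503548745236 61.74155831336975 j6 2.9450379897346277
[ 0.0276  0.5585 -0.0047]
```

Emit:
step_arm(
  increments=[
    [[1,0,0,0,0,0,0],[1,0,0,0,0,0,0],[1,0,0,0,0,0,0]],
  ],
)

```text
clock: 11.8
tool_pos: [0.5456, 0.0269, 0.1269]
tcp_rot: [[0.187, 0.982, 0.001], [0.982, -0.187, -0.0], [0.0, 0.001, -1.0]]
ft_force: [-3.8, -0.3, 6.8]
width: 0.128
gripper_force: 61.7
```

Emit:
step_arm(
  increments=[
    [[1,0,0,0.3,0,0,0.05],[1,0,0,0,0,0,0.1],[1,0,0,0,0,0,0.1],[1,0,0,0,0,0,0.1],[1,0,0,0,0,0,0],[1,0,0,0,0,0,0]],
  ],
)

```text
clock: 12.4
tool_pos: [0.5469, 0.0266, 0.1273]
tcp_rot: [[0.513, 0.858, 0.005], [0.859, -0.513, -0.001], [0.002, 0.005, -1.0]]
ft_force: [-0.5, -0.5, 6.9]
width: 0.128
gripper_force: 61.9
```

Run:
```python
from h import *
from plant import env
need(env,.5454,.0268,79.3,.1263)
print(env.sense()["ft_torque"])
```

```text
clk 12.4 tcp [0.5469 0.0266 0.1273] yawy -30.851028086529173 shift mm [-0.6453 -1.3926  0.9787] turn z rad 1.21909453902311 zaxis [ 0.0051 -0.0006 -1.    ] F [-0.4957 -0.4584  6.86  ] w 0.1277356231028174 61.87345504760742 j6 23.01300131254281
[ 0.021   0.13   -0.0689]
```

Emit:
step_arm(
  increments=[
    [[1,0,0,0.3,0,0,0.1],[1,0,0,0.3,0,0,0.14],[1,0,0,0,0,0,0.14],[1,0,0,0,0,0,0.14],[1,0,0,0,0,0,0.14],[1,0,0,0,0,0,0.14],[1,0,0,0,0,0,0.14],[1,0,0,0,0,0,0.14]],
  ],
)

```text
clock: 13.2
tool_pos: [0.5471, 0.0265, 0.1269]
tcp_rot: [[0.999, -0.053, 0.006], [-0.053, -0.999, -0.001], [0.006, 0.001, -1.0]]
ft_force: [0.3, -0.0, 7.3]
width: 0.13
gripper_force: 61.9
```

Emit:
step_arm(
  increments=[
    [[1,0,0,0,0,0,0.1],[1,0,0,0,0,0,0.04],[1,0,0,0,0,0,0],[1,0,0,0,0,0,0]],
  ],
)

```text
clock: 13.6
tool_pos: [0.547, 0.0265, 0.1268]
tcp_rot: [[0.982, -0.186, 0.005], [-0.186, -0.982, -0.001], [0.006, -0.0, -1.0]]
ft_force: [0.2, -0.6, 7.0]
width: 0.129
gripper_force: 61.9
```

Run:
```python
from h import *
from plant import env
need(env,.5454,.0268,79.3,.1263)
print(env.sense()["ft_torque"])
s=env.get_image("side");cv2.imwrite("pics/o3.png",cv2.resize(s[185:257,266:362],None,fx=8,fy=8,interpolation=2))
```

```text
clk 13.6 tcp [0.547  0.0265 0.1268] yawy -100.73520208451653 shift mm [-1.6725  0.0338  0.5136] turn z rad -0.0006143922783787135 zaxis [ 0.0054 -0.0009 -1.    ] F [ 0.1979 -0.5652  7.0409] w 0.12916877241702984 61.91800117492676 j6 92.90648791400997
[-0.0677  0.0728  0.0324]
```

View pics/o3.png

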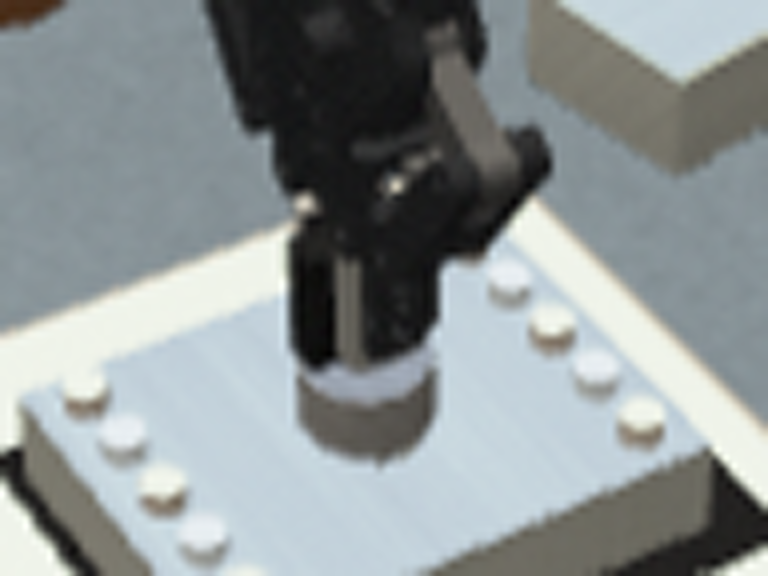

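The sleeve sits on the deck and the grip is turned a quarter. Lateral forces are near zero and the block hasn't moved. Easing up 4 mm.

Emit:
step_arm(
  increments=[
    [[1,0,0,-0.7,0,0,0],[1,0,0,-0.7,0,0,0],[1,0,0,-0.7,0,0,0],[1,0,0,-0.7,0,0,0],[1,0,0,-0.7,0,0,0],[1,0,0,-0.5,0,0,0],[1,0,0,0,0,0,0],[1,0,0,0,0,0,0]],
  ],
)

```text
clock: 14.45
tool_pos: [0.547, 0.0265, 0.1304]
tcp_rot: [[0.982, -0.186, 0.006], [-0.186, -0.982, -0.001], [0.006, -0.0, -1.0]]
ft_force: [0.6, -1.1, 4.2]
width: 0.138
gripper_force: 61.8
```

Run:
```python
from h import *
from plant import env
need(env,.5454,.0268,79.3,.1312)
print(env.sense()["ft_torque"])
```

```text
clk 14.45 tcp [0.547  0.0265 0.1304] yawy -100.73805108137061 shift mm [-1.6229  0.0207 -0.8367] turn z rad -0.0006641166538614382 zaxis [ 0.0056 -0.0009 -1.    ] F [ 0.5779 -1.1064  4.2288] w 0.13798422917910805 61.77052617073059 j6 92.90409660644241
[-0.1015 -0.0914  0.0055]
```

Emit:
step_arm(
  increments=[
    [[1,0,0,-0.3,0,0,0],[1,0,0,-0.3,0,0,0],[1,0,0,0,0,0,0],[1,0,0,0,0,0,0]],
  ],
)

```text
clock: 14.85
tool_pos: [0.5466, 0.0266, 0.1306]
tcp_rot: [[0.983, -0.186, 0.004], [-0.186, -0.983, -0.001], [0.004, -0.0, -1.0]]
ft_force: [2.8, -0.0, 4.9]
width: 0.132
gripper_force: 61.7
```

Emit:
step_arm(
  increments=[
    [[1,0,0,-0.2,0,0,0],[1,0,0,0,0,0,0],[1,0,0,0,0,0,0]],
  ],
)

```text
clock: 15.15
tool_pos: [0.5458, 0.0268, 0.1304]
tcp_rot: [[0.983, -0.186, 0.002], [-0.186, -0.983, -0.0], [0.002, -0.0, -1.0]]
ft_force: [2.4, -0.1, 5.3]
width: 0.133
gripper_force: 61.7
```

Emit:
step_arm(
  increments=[
    [[1,0,0,-0.3,0,0,0],[1,0,0,0,0,0,0],[1,0,0,0,0,0,0]],
  ],
)

```text
clock: 15.45
tool_pos: [0.5456, 0.0269, 0.1306]
tcp_rot: [[0.983, -0.186, 0.002], [-0.186, -0.983, -0.0], [0.002, -0.0, -1.0]]
ft_force: [2.9, -0.7, 5.7]
width: 0.128
gripper_force: 61.7
```

Emit:
step_arm(
  increments=[
    [[1,0,0,-0.3,0,0,0],[1,0,0,0,0,0,0],[1,0,0,0,0,0,0]],
  ],
)

```text
clock: 15.75
tool_pos: [0.5452, 0.0269, 0.1306]
tcp_rot: [[0.983, -0.186, 0.0], [-0.186, -0.983, -0.0], [0.0, -0.0, -1.0]]
ft_force: [2.6, -1.0, 5.1]
width: 0.132
gripper_force: 61.6
```

Emit:
step_arm(
  increments=[
    [[1,0,0,-0.3,0,0,0],[1,0,0,0,0,0,0],[1,0,0,-0.3,0,0,0],[1,0,0,0,0,0,0]],
  ],
)

```text
clock: 16.15
tool_pos: [0.545, 0.027, 0.1312]
tcp_rot: [[0.983, -0.186, 0.0], [-0.186, -0.983, 0.0], [0.0, -0.0, -1.0]]
ft_force: [2.7, 0.1, 4.2]
width: 0.132
gripper_force: 61.6
```

Emit:
step_arm(
  increments=[
    [[1,0,0,-0.3,0,0,0],[1,0,0,0,0,0,0],[1,0,0,0,0,0,0]],
  ],
)

```text
clock: 16.45
tool_pos: [0.5449, 0.027, 0.1314]
tcp_rot: [[0.983, -0.186, -0.0], [-0.186, -0.983, 0.0], [-0.0, -0.0, -1.0]]
ft_force: [2.8, 0.2, 3.9]
width: 0.13
gripper_force: 61.6
```

Emit:
step_arm(
  increments=[
    [[1,0,0,-0.3,0,0,0],[1,0,0,0,0,0,0],[1,0,0,0,0,0,0]],
  ],
)

```text
clock: 16.75
tool_pos: [0.5449, 0.027, 0.1316]
tcp_rot: [[0.983, -0.186, -0.0], [-0.186, -0.983, 0.0], [-0.0, -0.0, -1.0]]
ft_force: [2.5, 0.3, 4.7]
width: 0.133
gripper_force: 61.6
```

Emit:
step_arm(
  increments=[
    [[1,0,0,-0.3,0,0,0],[1,0,0,0,0,0,0],[1,0,0,0,0,0,0]],
  ],
)

```text
clock: 17.05
tool_pos: [0.5449, 0.0269, 0.1318]
tcp_rot: [[0.983, -0.186, -0.0], [-0.186, -0.983, 0.0], [-0.0, -0.0, -1.0]]
ft_force: [3.7, -0.2, 3.0]
width: 0.13
gripper_force: 61.4
```

Emit:
step_arm(
  increments=[
    [[1,0.5,0,-0.3,0,0,0],[1,0,0,0,0,0,0],[1,0,0,-0.3,0,0,0],[1,0,0,0,0,0,0],[1,0,0,0,0,0,0]],
  ],
)

```text
clock: 17.55
tool_pos: [0.5449, 0.027, 0.1319]
tcp_rot: [[0.983, -0.186, -0.002], [-0.186, -0.983, 0.0], [-0.002, 0.0, -1.0]]
ft_force: [2.6, 0.3, -1.8]
width: 0.127
gripper_force: 60.8
```

Fz has dropped as the plate takes the spring load, so the bar is seated. Release.

Emit:
step_arm(
  increments=[
    [[1,0,0,0,0,0,0],[1,0,0,0,0,0,0],[0.84,0,0,0,0,0,0],[0.8,0,0,0,0,0,0],[0.7,0,0,0,0,0,0],[0.5,0,0,0,0,0,0],[0.45,0,0,0,0,0,0],[0.45,0,0,0,0,0,0]],
  ],
  grip_force=20,
)

```text
clock: 18.35
tool_pos: [0.5455, 0.0269, 0.1327]
tcp_rot: [[0.983, -0.186, -0.0], [-0.186, -0.983, 0.0], [-0.0, 0.0, -1.0]]
ft_force: [-0.4, 0.2, 0.1]
width: 0.549
gripper_force: 0.0
```

Emit:
step_arm(
  increments=[
    [[0.45,0,0,-5,0,0,0],[0.45,0,0,-15,0,0,0],[0.45,0,0,-30,0,0,0],[0.45,0,0,-40,0,0,0],[0.45,0,0,-30,0,0,0],[0.45,0,0,-10,0,0,0],[0.45,0,0,0,0,0,0]],
  ],
)

```text
clock: 19.05
tool_pos: [0.5465, 0.0267, 0.2654]
tcp_rot: [[0.983, -0.186, 0.005], [-0.186, -0.983, -0.001], [0.005, -0.0, -1.0]]
ft_force: [-0.5, 0.5, -0.4]
width: 0.552
gripper_force: 0.0
```

Run:
```python
from h import *
from plant import env
need(env,.5454,.0268,79.3)
s=env.get_image("side"); S=env.camera_params("side")
overlay(s,S,(.5454,.0271),np.radians(-10.7),(.5454,.0271),np.radians(79.3),.148+.004,"pics/o4.png",(266,180,96,72))
o=dark(s,311,218,16,60); print(o)
x,f=fit([o],[S],[.5454,.0271,np.radians(79)],.148,(.012,.036,.036)); print(x,np.degrees(x[2]),f)
```

```text
clk 19.05 tcp [0.5465 0.0267 0.2654] yawy -100.72612761160792 shift mm [-1.1284  0.1285 -0.0057] turn z rad -0.00045601284824072023 zaxis [ 0.0049 -0.0007 -1.    ] F [-0.4897  0.4922 -0.4076] w 0.5521836688262126 0.0 j6 92.89805950766296
(array([310.1204, 217.9064]), array([24.1661, -7.0656, 26.8207]), 299.0)
[0.5463 0.0267 1.4175] 81.2176528053106 [-0.0018 -0.0402  0.8884 -0.2502  0.8469]
```

View pics/o4.png

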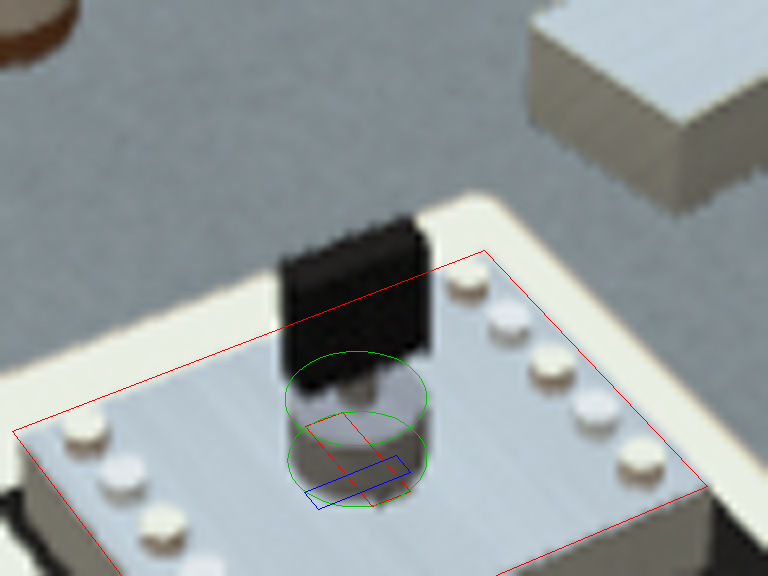

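The key stands upright, turned across the slot with yaw about 81°. Its sleeve is on the deck, centred on the slot, and the fitted grip height matches 48 mm. The robot is clear of it, so I'm handing in.

```bash
python3 -c "
from plant import env
print(env.hand_in())"
```

```text
the job is handed in; nothing more can be done
None
```

The spring key is locked upright in the mixer block's seat, the gripper is clear of it, and I handed the job in at about 19 s; no verdict came back, and I did not look at the bottle, beaker and tip box again at the end, though no move came near them.

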